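# Park the loaded mould boom over the banding wheel

### The job

Swing the heavy, free-running boom round until its plaster mould stands centred over the banding wheel (within 25 mm), bring it to rest there, and let it stand by itself, untouched, for five seconds or more before you finish. The cast is fresh: push the boom by the two sprung steel buffers at its tip, smoothly and without knocks (under 8 N), keep it slower than 0.5 rad/s, do not touch the plaster and do not let the boom run against its rubber end stops. Leave the small plaster disc and the spatula lying where they are.

Things in the scene. Friction and masses are not known exactly. Their poses are not given: they have to be found in the camera images.
- foot: fixed round grey base plate (radius 175 mm, 12 mm thick) that carries the boom's upright pivot at its centre. The origin is not there but at bench height 250 mm from the pivot, straight along the foot's -x (so the pivot is at (0.25, 0) in its frame). Its x axis is the boom's middle position; rubber posts on the plate stop the boom 1.0 rad (57 deg) to either side.
- buffers (a point): point on the boom's centre line midway between its two steel buffers, 400 mm from the pivot, 102 mm above the bench. The buffers' flat outer faces, where to push, lie 75 mm either side of the centre line (too wide to grip), parallel to it, 355 to 440 mm from the pivot, 86 to 118 mm above the bench. Each gives way inwards on a bouncy spring, 50 N/m, up to 25 mm.
- mould_mid (a point): point on the axis of the white round plaster mould, at its top (166 mm above the bench); the mould has radius 95 mm, starts 84 mm above the bench, its axis is 250 mm from the pivot. A plaster block, 90 mm wide, top 136 mm above the bench, runs from it over the buffers to the tip, 452 mm from the pivot. Not to be touched.
- mould: the boom's load, all its plaster: 3.5 kg, really 0.75 to 1.3 times that; bare boom 3 kg. Origin under the round mould's centre at bench height; -x points to the tip, pivot at (0.25, 0). Turns with the boom, which runs almost freely: inertia about 0.44 kg m2, drag 0.012 N m s/rad, dry friction 0.001 N m (coasting time constant about 35 s).
- wheel_mid (a point): centre of the top of the banding wheel, a low steel turntable (radius 120 mm, top 45 mm above the bench, fixed in place, does not move) 250 mm from the pivot; the boom passes 11 mm above it. The boom is to stop with mould_mid straight above this point.
- disc_mould: loose small plaster disc, radius 62 mm, 34 mm high, origin under its centre; leave alone
- scraper: loose spatula about 190 mm long lying flat, about 25 mm high at most; leave alone

How it is judged:
On the way:
1. the mould rests centred over the banding wheel, untouched, for five seconds (horizontal distance between mould_mid and wheel_mid below 0.025 m and angular speed of mould below 0.02 rad/s and contact force between each of the arm, the fingers and boom below 0.2 N and contact force between each of the arm, the fingers and mould below 0.2 N), for 5 s.
At the end, for the whole second after the job is handed in: the mould's centre is within 25 mm, seen from above, of the banding wheel's centre, the boom is at rest (under 0.02 rad/s) and untouched, having stood so for five seconds (all of step 1).
It fails at once if the boom swings faster than 0.5 rad/s (angular speed of mould above 0.5 rad/s).
It fails at once if the boom runs against an end stop (angle between the x axis of mould and the x axis of foot, either way round above 0.985 rad).
It fails at once if the boom is knocked or pressed with more than 8 N (contact force between any of the fingers, the arm and boom above 8 N).
It fails at once if the soft plaster is touched (contact force between any of the fingers, the arm and mould above 0.5 N).
It fails at once if the small plaster disc or the spatula is shifted (distance of any of disc_mould, scraper from where it was at the start of the episode above 0.03 m).
It also fails if it takes over 43 s, if anything falls off the work surface, if the arm or the gripper's body presses on something with over 40 N, if the wrist force passes 120 N, or if a joint passes its speed limit or range.

### The arm

A 6-joint arm with a two-finger parallel gripper is mounted at the origin on the work surface. World frame = base frame: x ahead of the robot, y to its left, z up, the work surface at z = 0. Lengths are in m, angles in rad, forces in N, time in s.
With the tool pointing down it reaches from about 0.225 to 0.725 m from the base axis. Payload 3.1 kg.
Tool frame: the origin (TCP) lies midway between the tips of the shut fingers; the grasp point (between the pads) lies 19 mm behind it; z points along the fingers, y is the line along which they close (so a half turn about z gives the same grasp; the last joint's range is limited). The gripper opens to 85 mm and grips with 20 to 120 N. Pads are 22 mm wide; open, the fingers measure 114 mm over their backs; the gripper's body (76 mm by 85 mm) begins 54 mm behind the grasp point. The pads swing forward as they close: fully open they stand 13 mm farther back than shut.
Start: joints at [1.12, 0.048, 0.099, 1.622, 0, 1.443], TCP at [0.167, 0.498, 0.231] pointing down, gripper open.
Joint ranges: [-2.91, 2.91], [-0.99, 1.94], [-1.21, 1.42], [-2.12, 2.29], [-1.49, 1.47], [-3.14, 3.14]. Speed limits (rad/s): [2.79, 2.79, 3.14, 3.14, 3.14, 3.14].

### API

Orientations are given as [roll, pitch, yaw] about the fixed x, y, z axes, in that order (R = Rz(yaw) Ry(pitch) Rx(roll)).
In Python, from workcell import robot gives the robot as it stands.
- The arm moves only by the tool play_rows, never from a script. Its argument "rows" is a list of rows, each a list of 2 entries, a list of its own where there are three numbers: the shift along the tool's x, y, z in mm, then the turn about the tool's z in rad. A call has exactly 10 rows; each row shifts and turns the commanded pose from where the row before left it, along the tool's axes as they then stand; what a row does not reach is not made up. A row lasts 1/10 s, in which the tool goes at most 50 mm and 8.59 degrees, less where a joint would pass 70% of its speed; a pose out of reach is approached as far as the arm can. A call is refused whole if a number of a shift passes 50 or a number of a turn 0.15, either way. A call with a gripper value outside its range is refused whole. "hand" is the opening, from 0 (shut) to 1 (fully open), set as the call begins (left out, the last holds). The fingers move at their own pace and stop on an object; "force" is the grip in N (left out, the last holds). Time passes only in rows, so rows that do not move let the fingers close, or fill a call up. It gives the time, the measured TCP pose, the force, the opening and the grip force at its end, in the units of the state.
- robot.state(): the state, without advancing time (a new reading comes with each control period).
- robot.get_image(name): name is "scene" or "top" or "wrist"; returns the picture (400x640x3 uint8, red, green, blue); there is no depth.
- robot.get_calibration(name): a dict with "K" (3x3 intrinsics, pixels), "camera_from_world" (4x4, takes a point from world to camera coordinates). Camera axes: x right, y down, z forward; pixel columns grow to the right and rows downward; lengths in m; the calibration is good to about 2 mm. A picture is of the moment at which its call begins: read the wrist's pose just before it. get_calibration takes no time and is no camera call; for the wrist camera it gives the pose at the moment of the call.
- robot.close_job(): hands the job in; it is judged then, once.
The state is a dict: "t": time; "qpos": joint angles; "qvel": joint speeds; "joint_torque": joint torques, N m; "eef_pos": TCP position; "ee_rot": TCP orientation; "force": force on the tool from outside, world axes, zero at the start; "ft_torque": the same for the moment, N m; "opening": finger opening in m; "grip_force": force on a finger pad.
Only numpy, scipy, OpenCV 4.12 (cv2) and the standard library are available. Lean on these libraries where they do the work, as an engineer would, in place of code of your own. Each camera call takes 0.05 s, during which the arm holds its last target. There are 200 camera calls.

## Working session

There is one attempt and no reset: what is moved stays moved. The work goes in short steps, Python scripts to look and compute and a tool call to move; the robot and the scene stay as the last step left them, time stands still between calls to the robot, and variables do not carry over. Pictures are saved under pics/ and viewed, at most 10 in all, crops included, and the job is handed in when it is done.

Besides the shell and the picture viewer there is one more tool, called after "Emit:" as name(argument=value, ...) on one line, values as JSON. play_rows: Moves the arm, as the interface text tells. Its arguments: {"type":"object","properties":{"rows":{"type":"array"},"hand":{"type":"number"},"force":{"type":"number"}},"required":["rows"]}

```bash
mkdir -p pics; ls; python3 - <<'E'
from workcell import robot
import cv2
s=robot.state();print(s)
for n in("top","scene"):
    im=robot.get_image(n);cv2.imwrite(f"pics/{n}0.png",im[:,:,::-1])
    c=robot.get_calibration(n);print(n,c["K"].tolist(),c["camera_from_world"].round(4).tolist())
E
```

```text
pics
{'t': 0.0, 'qpos': array([1.12019885e+00, 4.87613334e-02, 9.75365687e-02, 1.62200798e+00,
       1.83649290e-05, 1.44298354e+00]), 'qvel': array([-9.96262593e-04,  2.48122887e-05,  1.29845929e-03,  2.80811980e-03,
        2.97236370e-04, -1.05344806e-05]), 'joint_torque': array([-1.93750027e-03, -3.38785243e+01,  3.20013034e+01,  2.05041119e-02,
       -3.07875871e-04, -5.01164422e-06]), 'eef_pos': array([0.16626833, 0.4973058 , 0.23008096]), 'ee_rot': array([-3.13917845e+00, -3.28773521e-04,  2.81880754e+00]), 'force': array([1.46304815, 0.68815175, 0.51569434]), 'ft_torque': array([0.01782162, 0.05636372, 0.01432109]), 'grip_force': 0.0, 'opening': 0.08545673020612085}
top [[514.6664163862355, 0.0, 321.3528588568027], [0.0, 514.6664163862355, 204.48705657590486], [0.0, 0.0, 1.0]] [[-0.0013, -1.0, -0.0001, 0.1029], [-0.9854, 0.0013, -0.1704, 0.5327], [0.1704, -0.0001, -0.9854, 0.8695], [0.0, 0.0, 0.0, 1.0]]
scene [[485.70248801074223, 0.0, 320.523586918695], [0.0, 485.70248801074223, 190.11101990677142], [0.0, 0.0, 1.0]] [[0.2536, -0.9673, -0.0026, 0.0069], [-0.9134, -0.2385, -0.3299, 0.5409], [0.3184, 0.086, -0.944, 0.8428], [0.0, 0.0, 0.0, 1.0]]
```

View pics/top0.png

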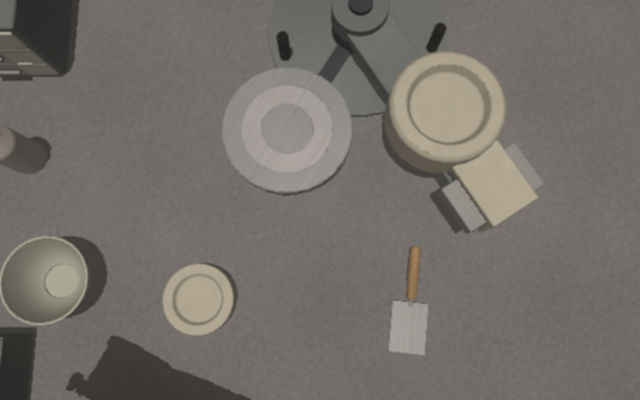

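View pics/scene0.png

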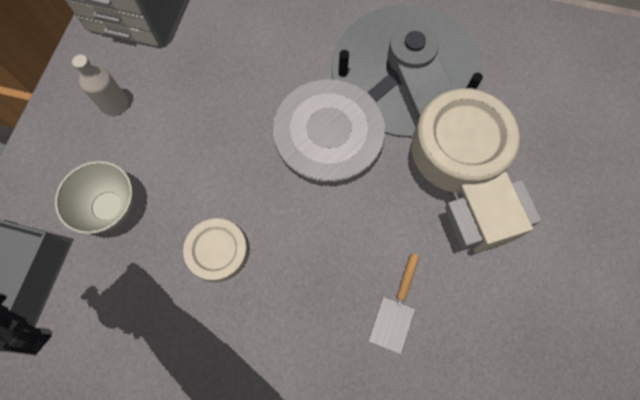

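The top view shows the wheel centred near (287,130), the mould near (447,108) and the pivot cap near (360,5). The buffers are at about (463,205) and (522,167), and the disc and spatula lie nearer the robot.

```bash
cat > h.py <<'E'
import numpy as np,cv2
from scipy.optimize import least_squares
def cast(cal,px,z):
    K=np.array(cal["K"]);T=np.array(cal["camera_from_world"]);R=T[:3,:3];c=-R.T@T[:3,3]
    px=np.atleast_2d(np.asarray(px,float));d=np.c_[px,np.ones(len(px))]@np.linalg.inv(K).T@R
    return (c+d*((z-c[2])/d[:,2])[:,None])[:,:2]
def proj(cal,P):
    T=cal["camera_from_world"];p=(np.atleast_2d(P)@T[:3,:3].T+T[:3,3])@cal["K"].T;return p[:,:2]/p[:,2:]
def fitc(p,r=None):
    c0=p.mean(0)
    f=lambda v:np.hypot(*(p-v[:2]).T)-(r if r else v[2])
    s=least_squares(f,[*c0]+([] if r else [.1]),loss="soft_l1",f_scale=.002)
    return s.x,np.median(abs(s.fun))
E
python3 - <<'E'
from workcell import robot
from h import *
for n,seeds in(("top",dict(wheel=(287,130),mould=(447,108),disc=(198,300),cap=(361,5))),("scene",dict(wheel=(329,130),mould=(469,134),disc=(215,250),cap=(415,41)))):
    im=cv2.imread(f"pics/{n}0.png");cal=robot.get_calibration(n)
    ed=cv2.Canny(cv2.GaussianBlur(im,(3,3),0),40,110)
    ys,xs=np.nonzero(ed);E=np.c_[xs,ys]
    for k,z,r in(("wheel",.045,.12),("mould",.166,.095),("disc",.034,.062)):
        w=cast(cal,E,z);c=cast(cal,[seeds[k]],z)[0]
        for it in range(3):
            d=np.hypot(*(w-c).T);m=abs(d-r)<(.015,.01,.006)[it]
            if k=="mould":  # far side from camera and not the block
                cc=-cal["camera_from_world"][:3,:3].T@cal["camera_from_world"][:3,3]
                m&=((w-c)@(c-cc[:2])>-.02)
            v,e=fitc(w[m],r);c=v
        print(n,k,v.round(4),"n",m.sum(),"res",e.round(4), "free r",fitc(w[m])[0].round(4))
    print("cap",cast(cal,[seeds["cap"]],.15))
    hsv=cv2.cvtColor(im,cv2.COLOR_BGR2HSV)
    print([hsv[y,x].tolist() for x,y in ((463,205),(522,167),(510,190),(447,108))] if n=="top" else "")
E
```

```text
top wheel [0.6735 0.1646] n 605 res 0.0023 free r [0.6738 0.1648 0.1189]
top mould [ 0.6698 -0.0959] n 345 res 0.0016 free r [ 0.6711 -0.098   0.0925]
top disc [0.3683 0.3178] n 324 res 0.001 free r [0.3683 0.3178 0.0619]
cap [[0.85598733 0.03485878]]
[[18, 18, 145], [19, 19, 144], [20, 46, 177], [21, 44, 172]]
scene wheel [0.677  0.1669] n 466 res 0.0016 free r [0.677  0.167  0.1192]
scene mould [ 0.6716 -0.0961] n 251 res 0.0022 free r [ 0.6745 -0.0974  0.092 ]
scene disc [0.3708 0.32  ] n 296 res 0.0012 free r [0.3708 0.3199 0.0623]
cap [[0.85726628 0.03496683]]
```

```bash
cat >> h.py <<'E'
W=np.array([.6752,.1658])
def mould(robot,n="top",guess=None):
    """mould_mid xy from the rim: edges on the side of the rim facing away from the camera"""
    t=robot.state()["t"];cal=robot.get_calibration(n);im=robot.get_image(n)[:,:,::-1].copy()
    return t,im,fit_mould(cal,im,guess)
def fit_mould(cal,im,c):
    E=np.argwhere(cv2.Canny(cv2.GaussianBlur(im,(3,3),0),40,110)>0)[:,::-1]
    w=cast(cal,E,.166);T=cal["camera_from_world"];cc=(-T[:3,:3].T@T[:3,3])[:2];c=np.array(c)
    for tol in(.03,.015,.008,.006):
        d=np.hypot(*(w-c).T);m=(abs(d-.094)<tol)&((w-c)@(c-cc)>-.01)
        c,e=fitc(w[m],.094)
    return c,e,m.sum()
E
python3 - <<'E'
from workcell import robot
from h import *
M=np.array([.6707,-.0960]);mid=(M+W)/2;d=W-M;L=np.hypot(*d)
P=mid+np.sqrt(.0625-L*L/4)*np.array([d[1],-d[0]])/L
print("P",P,"swing",2*np.arcsin(L/.5))
u=(M-P)/.25;n=np.array([-u[1],u[0]])
if n[1]>0:n=-n
cal=robot.get_calibration("top");im=cv2.imread("pics/top0.png")
q=lambda r,o,z:proj(cal,[[*(P+r*u+o*n),z]])[0]
for r,o,z in((.452,.045,.136),(.452,-.045,.136),(.44,.075,.118),(.355,.075,.118),(.44,-.075,.118),(.355,-.075,.118)):
    cv2.circle(im,tuple(int(v) for v in q(r,o,z).round()),2,(0,0,255),-1)
a=np.linspace(0,6.28,80)
for p in proj(cal,np.c_[P[0]+.175*np.cos(a),P[1]+.175*np.sin(a),0*a+.012]): cv2.circle(im,tuple(int(v) for v in p),1,(255,0,0),-1)
for c,z,r in((M,.166,.095),(W,.045,.12)):
  for p in proj(cal,np.c_[c[0]+r*np.cos(a),c[1]+r*np.sin(a),0*a+z]): cv2.circle(im,tuple(int(v) for v in p),1,(0,255,0),-1)
cv2.imwrite("pics/chk.png",cv2.resize(im[0:260,180:580],None,fx=2,fy=2))
print(u,n,fit_mould(cal,cv2.imread("pics/top0.png"),M))
E
```

```text
P [0.88589772 0.03123971] swing 1.102323610488499
[-0.86079086 -0.50895883] [ 0.50895883 -0.86079086] (array([ 0.66973923, -0.09737145]), np.float64(0.001356394530633992), np.int64(269))
```

View pics/chk.png

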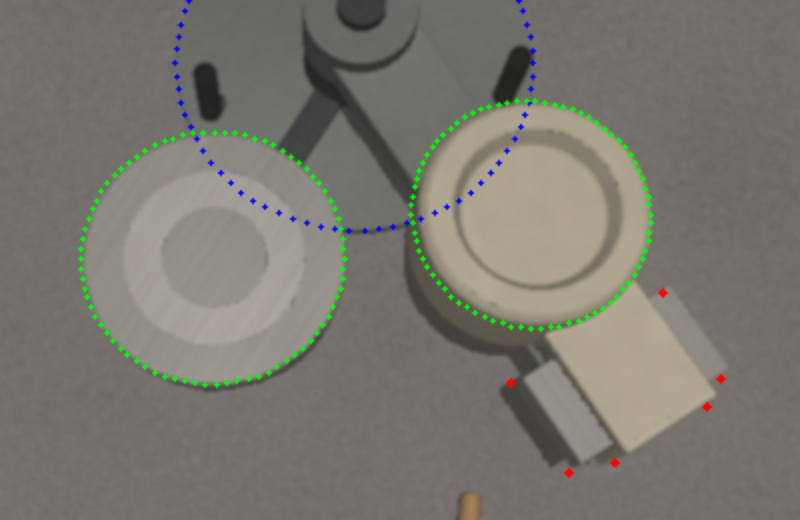

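The overlay shows the foot, wheel and mould circles fit. The block and buffers sit about 5 px (8 mm) further to −y than predicted, so I put the pivot at about (0.885, 0.034). Next I shut the hand, turn the tool and go to the −y buffer.

Emit:
play_rows(rows=[[[0,0,0],0.139],[[0,0,0],0.139],[[0,0,0],0.139],[[0,0,0],0.139],[[0,0,0],0.139],[[-20,-4,0],0],[[-40,-4,0],0],[[-40,-4,0],0],[[-40,-4,0],0],[[-40,-4,0],0]], hand=0)

```text
t: 1.1
eef_pos: [0.2442, 0.3326, 0.2307]
ee_rot: [-3.141, 0.0, 2.125]
force: [0.9, -0.1, -0.8]
opening: -0.0
grip_force: 0.0
```

Emit:
play_rows(rows=[[[-40,-4,0],0],[[-40,-4,0],0],[[-40,-4,0],0],[[-40,-4,0],0],[[-40,-4,0],0],[[-40,0,0],0],[[-40,0,0],0],[[-40,0,0],0],[[-40,0,0],0],[[-40,0,0],0]])

```text
t: 2.1
eef_pos: [0.4375, -0.0183, 0.2308]
ee_rot: [-3.141, -0.001, 2.123]
force: [-0.0, 0.6, 0.5]
opening: -0.0001
grip_force: 0.0
```

Emit:
play_rows(rows=[[[-40,0,0],0],[[-40,0,0],0],[[-40,0,0],0],[[-40,0,0],0],[[-40,0,0],0],[[-40,0,0],0],[[-40,0,0],0],[[-20,0,0],0],[[0,0,0],0],[[0,0,0],0]])

```text
t: 3.1
eef_pos: [0.5942, -0.2717, 0.2302]
ee_rot: [-3.141, -0.002, 2.123]
force: [0.5, 0.3, -0.2]
opening: -0.0001
grip_force: 0.0
```

Emit:
play_rows(rows=[[[0,0,10],0],[[0,0,20],0],[[0,0,25],0],[[0,0,25],0],[[0,0,20],0],[[0,0,15],0],[[0,0,10],0],[[0,0,5],0],[[0,0,3],0],[[0,0,0],0]])

```text
t: 4.1
eef_pos: [0.5951, -0.2721, 0.0988]
ee_rot: [3.141, 0.001, 2.124]
force: [0.8, 0.7, -0.8]
opening: -0.0001
grip_force: 0.0
```

```bash
python3 - <<'E'
from workcell import robot
from h import *
M=[.671,-.098]
t,im,r=mould(robot,"top",M);print(t,r)
t,im2,r=mould(robot,"scene",M);print(t,r,robot.state()["eef_pos"])
cv2.imwrite("pics/pre.png",np.hstack([cv2.resize(im[60:300,380:640],(400,370)),cv2.resize(im2[60:300,380:640],(400,370))]))
E
```

```text
4.1 (array([ 0.66976984, -0.09733829]), np.float64(0.001352030192923362), np.int64(271))
4.15 (array([ 0.67244721, -0.09678103]), np.float64(0.001515961431479168), np.int64(207)) [ 0.59534426 -0.27236498  0.09943252]
```

View pics/pre.png

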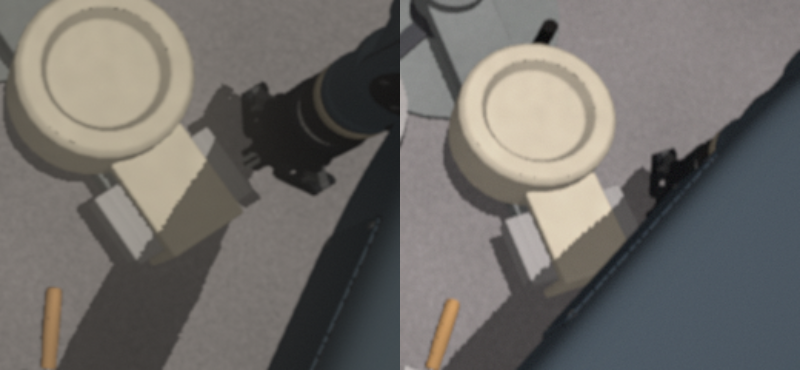

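Two views show the closed fingers next to the −y buffer with a small gap and clear of the plaster. I'll push gently along tool +x at 30 mm/s.

Emit:
play_rows(rows=[[[1,0,0],0],[[2,0,0],0],[[3,0,0],0],[[3,0,0],0],[[3,0,0],0],[[3,0,0],0],[[3,0,0],0],[[3,0,0],0],[[3,0,0],0],[[3,0,0],0]])

```text
t: 5.2
eef_pos: [0.5804, -0.2489, 0.0984]
ee_rot: [-3.142, 0.0, 2.124]
force: [0.2, -0.7, -0.2]
opening: 0.0001
grip_force: 0.2
```

```bash
python3 - <<'E'
from workcell import robot
from h import *
t,im,r=mould(robot,"top",[.671,-.094]);print(t,r)
E
```

```text
5.2 (array([ 0.66773338, -0.09449996]), np.float64(0.0013635177940714074), np.int64(266))
```

Emit:
play_rows(rows=[[[3,0,0],0],[[3,0,0],0],[[3,0,0],0],[[3,0,0],0],[[3,0,0],0],[[3,0,0],0],[[3,0,0],0],[[3,0,0],0],[[3,0,0],0],[[3,0,0],0]])

```text
t: 6.25
eef_pos: [0.5647, -0.2233, 0.0983]
ee_rot: [3.142, 0.0, 2.124]
force: [0.2, -0.2, 0.4]
opening: -0.0002
grip_force: 0.0
```

```bash
python3 - <<'E'
from workcell import robot
from h import *
g=[.668,-.08]
for i in range(3):
    t,im,r=mould(robot,"top",g);g=r[0];print(t,r)
print(robot.state()["eef_pos"])
E
```

```text
6.25 (array([ 0.65344165, -0.06733759]), np.float64(0.0014605847432240665), np.int64(264))
6.3 (array([ 0.65281935, -0.06620928]), np.float64(0.0014913702932925071), np.int64(266))
6.35 (array([ 0.65230777, -0.06466745]), np.float64(0.001427097263730595), np.int64(271))
[ 0.56470841 -0.22329331  0.09832362]
```

Emit:
play_rows(rows=[[[-3,0,-5],0],[[-3,0,-15],0],[[0,0,-25],0.139],[[0,0,-25],0.139],[[0,0,-20],0.139],[[0,0,-15],0.139],[[0,0,-15],0.139],[[0,0,-10],0.139],[[0,0,0],0.139],[[0,0,0],0.139]])

```text
t: 7.4
eef_pos: [0.5686, -0.2292, 0.2296]
ee_rot: [3.139, -0.0, 1.006]
force: [-0.3, -0.1, -0.2]
opening: -0.0002
grip_force: 0.0
```

```bash
cat >> h.py <<'E'
P=np.array([.885,.034])
def ang(c): # angle still to go to the wheel (+ = not there yet)
    f=lambda v:np.arctan2((v-P)[1],-(v-P)[0])
    return f(W)-f(np.array(c))
def guess(togo):
    a=np.arctan2(W[1]-P[1],P[0]-W[0])-togo;return P+.25*np.array([-np.cos(a),np.sin(a)])
E
python3 - <<'E'
from workcell import robot
from h import *
t,im,r=mould(robot,"top",guess(.85));print(t,r,ang(r[0]),ang([.6523,-.0647]),robot.state()["eef_pos"])
E
```

```text
7.4 (array([ 0.64201761, -0.03680286]), np.float64(0.0016351174510742666), np.int64(267)) 0.8444495163186045 0.9620611144820086 [ 0.56838221 -0.22911288  0.22920931]
```

Emit:
play_rows(rows=[[[17,-10,0],0],[[34,-21,0],0],[[34,-21,0],0],[[34,-21,0],0],[[34,-21,0],0],[[34,-21,0],0],[[34,-21,0],0],[[34,-21,0],0],[[34,-21,0],0],[[34,-21,0],0]])

```text
t: 8.45
eef_pos: [0.5699, 0.1533, 0.2286]
ee_rot: [3.142, -0.001, 1.015]
force: [0.6, 1.0, 0.4]
opening: -0.0002
grip_force: 0.0
```

Emit:
play_rows(rows=[[[34,-21,0],0],[[34,-21,0],0],[[34,-21,0],0],[[17,-10,0],0],[[8,-5,0],0],[[0,0,15],0],[[0,0,25],0],[[0,0,25],0],[[0,0,25],0],[[0,0,20],0]])

```text
t: 9.45
eef_pos: [0.571, 0.299, 0.1168]
ee_rot: [-3.141, 0.002, 1.013]
force: [-0.2, -0.1, -0.7]
opening: -0.0002
grip_force: 0.0
```

```bash
python3 - <<'E'
from workcell import robot
from h import *
t,im,r=mould(robot,"top",guess(.61));print(t,r,ang(r[0]),robot.state()["eef_pos"])
cv2.imwrite("pics/mid.png",im)
E
```

```text
9.45 (array([0.6320429 , 0.01585892]), np.float64(0.0015981944822344857), np.int64(283)) 0.6325030296826957 [0.56901071 0.2981779  0.11262822]
```

View pics/mid.png

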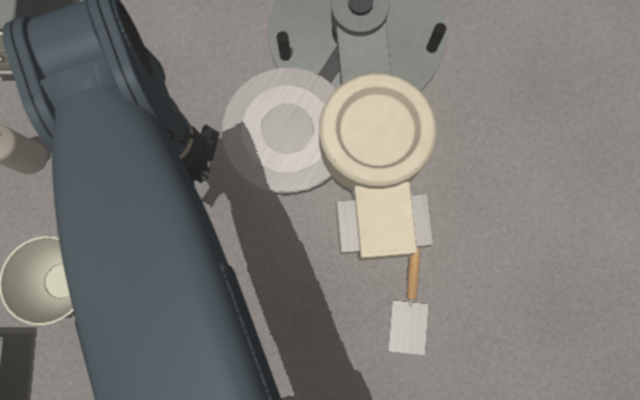

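The top view shows the boom halfway, the mould at (379,127), and the hand waiting ahead at (205,160). I finish the descent and keep timing.

Emit:
play_rows(rows=[[[0,0,10],0],[[0,0,6],0],[[0,0,2],0],[[0,0,0],0],[[0,0,0],0],[[0,0,0],0],[[0,0,0],0],[[0,0,0],0],[[0,0,0],0],[[0,0,0],0]])

```text
t: 10.5
eef_pos: [0.5717, 0.2998, 0.1003]
ee_rot: [-3.142, 0.0, 1.012]
force: [-0.0, -0.7, 0.1]
opening: -0.0003
grip_force: 0.0
```

```bash
cat > m.py <<'E'
from workcell import robot
from h import *
import sys
r=mould(robot,"top",guess(float(sys.argv[1])));a=ang(r[2][0])
e=robot.state()["eef_pos"];al=np.arctan2(W[1]-P[1],P[0]-W[0])-a
u=np.array([-np.cos(al),np.sin(al)]);n=np.array([np.sin(al),np.cos(al)]);d=e[:2]-P
print("t",r[0],"togo",a.round(4),"res",r[2][1:],"eef",e.round(4),"finger along/gap mm",(d@u*1e3).round(1),((d@n-.086)*1e3).round(1))
E
python3 m.py .535
```

```text
t 10.5 togo 0.539 res (np.float64(0.0011716842911177819), np.int64(306)) eef [0.5717 0.2998 0.1003] finger along/gap mm 319.0 172.9
```

Emit:
play_rows(rows=[[[0,0,0],0],[[0,0,0],0],[[0,0,0],0],[[0,0,0],0],[[0,0,0],0],[[0,0,0],0],[[0,0,0],0],[[0,0,0],0],[[0,0,0],0],[[0,0,0],0]])

```text
t: 11.55
eef_pos: [0.5717, 0.2998, 0.1003]
ee_rot: [3.142, 0.0, 1.012]
force: [-0.2, 0.7, -0.1]
opening: -0.0001
grip_force: 0.0
```

```bash
python3 m.py .44
```

```text
t 11.55 togo 0.4471 res (np.float64(0.0014771713299245176), np.int64(335)) eef [0.5717 0.2998 0.1003] finger along/gap mm 341.4 142.5
```

Emit:
play_rows(rows=[[[3,0,0],0],[[4,0,0],0],[[4,0,0],0],[[3,0,0],0],[[0,0,0],0],[[0,0,0],0],[[0,0,0],0],[[0,0,0],0],[[0,0,0],0],[[0,0,0],0]])

```text
t: 12.6
eef_pos: [0.5792, 0.3116, 0.1004]
ee_rot: [3.142, -0.0, 1.012]
force: [0.4, -0.0, -0.7]
opening: -0.0003
grip_force: 0.0
```

Emit:
play_rows(rows=[[[0,0,0],0],[[0,0,0],0],[[0,0,0],0],[[0,0,0],0],[[0,0,0],0],[[0,0,0],0],[[0,0,0],0],[[0,0,0],0],[[0,0,0],0],[[0,0,0],0]])

```text
t: 13.6
eef_pos: [0.5792, 0.3117, 0.1003]
ee_rot: [3.142, 0.0, 1.012]
force: [1.0, -0.8, -0.2]
opening: 0.0002
grip_force: 0.0
```

```bash
python3 m.py .28
```

```text
t 13.6 togo 0.2826 res (np.float64(0.0016770180162632292), np.int64(335)) eef [0.5792 0.3117 0.1003] finger along/gap mm 370.4 97.0
```

Emit:
play_rows(rows=[[[0,0,0],0],[[0,0,0],0],[[0,0,0],0],[[0,0,0],0],[[0,0,0],0],[[0,0,0],0],[[0,0,0],0],[[0,0,0],0],[[0,0,0],0],[[0,0,0],0]])

```text
t: 14.65
eef_pos: [0.5792, 0.3117, 0.1003]
ee_rot: [3.142, -0.0, 1.012]
force: [0.1, 0.1, -0.9]
opening: 0.0002
grip_force: 0.0
```

```bash
python3 m.py .205
```

```text
t 14.65 togo 0.2063 res (np.float64(0.0015292089761567568), np.int64(304)) eef [0.5792 0.3117 0.1003] finger along/gap mm 383.2 68.3
```

Emit:
play_rows(rows=[[[0,0,0],0],[[0,0,0],0],[[0,0,0],0],[[0,0,0],0],[[0,0,0],0],[[0,0,0],0],[[0,0,0],0],[[0,0,0],0],[[0,0,0],0],[[0,0,0],0]])

```text
t: 15.7
eef_pos: [0.5792, 0.3117, 0.1003]
ee_rot: [3.142, 0.0, 1.012]
force: [-0.3, -0.6, -1.0]
opening: 0.0002
grip_force: 0.0
```

```bash
python3 m.py .135
```

```text
t 15.7 togo 0.1297 res (np.float64(0.0018386592398257906), np.int64(282)) eef [0.5792 0.3117 0.1003] finger along/gap mm 393.9 38.5
```

Emit:
play_rows(rows=[[[0,0,0],0],[[0,0,0],0],[[0,0,0],0],[[0,0,0],0],[[0,0,0],0],[[0,0,0],0],[[0,0,0],0],[[0,0,0],0],[[0,0,0],0],[[0,0,0],0]])

```text
t: 16.75
eef_pos: [0.5792, 0.3117, 0.1003]
ee_rot: [3.142, 0.0, 1.012]
force: [0.6, -0.1, -0.2]
opening: -0.0005
grip_force: 0.0
```

```bash
python3 m.py .07
```

```text
t 16.75 togo 0.0586 res (np.float64(0.001684940193491781), np.int64(310)) eef [0.5792 0.3117 0.1003] finger along/gap mm 401.8 10.2
```

Emit:
play_rows(rows=[[[0,0,0],0],[[0.6,0,0],0],[[1.3,0,0],0],[[1.3,0,0],0],[[1.3,0,0],0],[[1.3,0,0],0],[[1.3,0,0],0],[[1.3,0,0],0],[[1.3,0,0],0],[[1.3,0,0],0]])

```text
t: 17.8
eef_pos: [0.5851, 0.3211, 0.1003]
ee_rot: [3.142, 0.0, 1.012]
force: [0.2, -0.0, 0.3]
opening: 0.0
grip_force: 0.0
```

Emit:
play_rows(rows=[[[1.3,0,0],0],[[1.3,0,0],0],[[1.3,0,0],0],[[1.3,0,0],0],[[1.3,0,0],0],[[1.3,0,0],0],[[2,0,0],0],[[3,0,0],0],[[3,0,0],0],[[2,0,0],0]])

```text
t: 18.8
eef_pos: [0.5946, 0.3364, 0.1003]
ee_rot: [3.142, -0.0, 1.012]
force: [0.6, -0.7, 1.4]
opening: -0.0
grip_force: 0.0
```

```bash
python3 m.py .0;python3 m.py .0;python3 m.py .0;python3 m.py 0
```

```text
t 18.8 togo 0.041 res (np.float64(0.00136297958869043), np.int64(292)) eef [0.5947 0.3367 0.1002] finger along/gap mm 402.3 32.4
t 18.85 togo 0.0411 res (np.float64(0.0014117123503707002), np.int64(297)) eef [0.5946 0.3364 0.1002] finger along/gap mm 402.3 32.2
t 18.9 togo 0.0407 res (np.float64(0.0013287587203735934), np.int64(294)) eef [0.5945 0.3363 0.1002] finger along/gap mm 402.3 31.9
t 18.95 togo 0.0417 res (np.float64(0.0013749690070942108), np.int64(304)) eef [0.5944 0.3362 0.1003] finger along/gap mm 402.2 32.2
```

Emit:
play_rows(rows=[[[2,0,0],0],[[2,0,0],0],[[0,0,0],0],[[0,0,0],0],[[0,0,0],0],[[0,0,0],0],[[0,0,0],0],[[0,0,0],0],[[0,0,0],0],[[0,0,0],0]])

```text
t: 20.0
eef_pos: [0.5966, 0.3395, 0.1003]
ee_rot: [-3.142, 0.0, 1.012]
force: [0.3, 0.3, 0.1]
opening: -0.0003
grip_force: 0.0
```

```bash
python3 m.py .04;python3 -c "
from workcell import robot
from h import *
for n in('top','scene'):
  t,im,r=mould(robot,n,guess(.04));print(n,r,W,np.hypot(*(r[0]-W)));cv2.imwrite(f'pics/end_{n}.png',im)
"
```

```text
t 20.0 togo 0.0406 res (np.float64(0.00135025575837696), np.int64(294)) eef [0.5966 0.3395 0.1003] finger along/gap mm 402.1 35.7
top (array([0.66572296, 0.15962407]), np.float64(0.0013143485610314573), np.int64(292)) [0.6752 0.1658] 0.01131178545592439
scene (array([0.66921792, 0.16127223]), np.float64(0.0012212979558916884), np.int64(200)) [0.6752 0.1658] 0.007502394808764076
```

View pics/end_top.png

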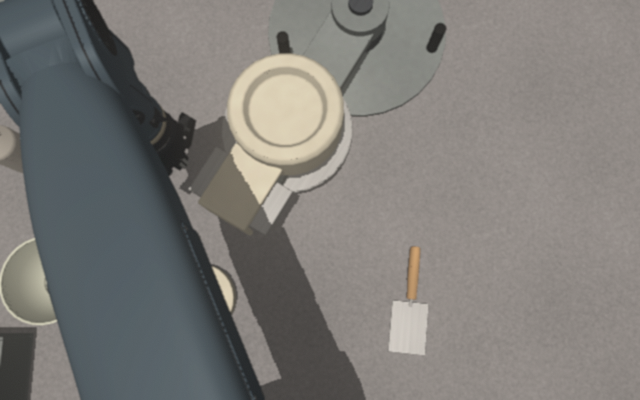

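The mould is at rest at pixel (286,110), about 10 mm short of the wheel's centre in both views, with the hand well clear. It now needs to stand for five seconds.

Emit:
play_rows(rows=[[[0,0,0],0],[[0,0,0],0],[[0,0,0],0],[[0,0,0],0],[[0,0,0],0],[[0,0,0],0],[[0,0,0],0],[[0,0,0],0],[[0,0,0],0],[[0,0,0],0]])

```text
t: 21.15
eef_pos: [0.5966, 0.3395, 0.1003]
ee_rot: [3.142, 0.0, 1.012]
force: [-0.1, 0.7, 0.1]
opening: 0.0001
grip_force: 0.0
```

Emit:
play_rows(rows=[[[0,0,0],0],[[0,0,0],0],[[0,0,0],0],[[0,0,0],0],[[0,0,0],0],[[0,0,0],0],[[0,0,0],0],[[0,0,0],0],[[0,0,0],0],[[0,0,0],0]])

```text
t: 22.15
eef_pos: [0.5966, 0.3395, 0.1003]
ee_rot: [-3.142, -0.0, 1.012]
force: [-0.2, -0.4, 0.9]
opening: 0.0001
grip_force: 0.0
```

Emit:
play_rows(rows=[[[0,0,0],0],[[0,0,0],0],[[0,0,0],0],[[0,0,0],0],[[0,0,0],0],[[0,0,0],0],[[0,0,0],0],[[0,0,0],0],[[0,0,0],0],[[0,0,0],0]])

```text
t: 23.15
eef_pos: [0.5966, 0.3395, 0.1003]
ee_rot: [-3.142, -0.0, 1.012]
force: [0.2, 0.3, -0.1]
opening: 0.0002
grip_force: 0.0
```

Emit:
play_rows(rows=[[[0,0,0],0],[[0,0,0],0],[[0,0,0],0],[[0,0,0],0],[[0,0,0],0],[[0,0,0],0],[[0,0,0],0],[[0,0,0],0],[[0,0,0],0],[[0,0,0],0]])

```text
t: 24.15
eef_pos: [0.5966, 0.3395, 0.1003]
ee_rot: [3.142, -0.0, 1.012]
force: [-0.7, -0.8, -1.2]
opening: 0.0002
grip_force: 0.0
```

Emit:
play_rows(rows=[[[0,0,0],0],[[0,0,0],0],[[0,0,0],0],[[0,0,0],0],[[0,0,0],0],[[0,0,0],0],[[0,0,0],0],[[0,0,0],0],[[0,0,0],0],[[0,0,0],0]])

```text
t: 25.15
eef_pos: [0.5966, 0.3395, 0.1003]
ee_rot: [-3.142, 0.0, 1.012]
force: [0.3, -0.4, -0.1]
opening: -0.0001
grip_force: 0.0
```

Emit:
play_rows(rows=[[[0,0,0],0],[[0,0,0],0],[[0,0,0],0],[[0,0,0],0],[[0,0,0],0],[[0,0,0],0],[[0,0,0],0],[[0,0,0],0],[[0,0,0],0],[[0,0,0],0]])

```text
t: 26.15
eef_pos: [0.5966, 0.3395, 0.1003]
ee_rot: [3.142, -0.0, 1.012]
force: [-0.5, -0.9, -0.1]
opening: -0.0002
grip_force: 0.0
```

```bash
python3 m.py .04
```

```text
t 26.15 togo 0.0415 res (np.float64(0.0014358085449071786), np.int64(306)) eef [0.5966 0.3395 0.1003] finger along/gap mm 402.0 36.0
```

```bash
python3 -c "
from workcell import robot
print(robot.close_job())"
```

```text
the job is handed in; nothing more can be done
None
```

I handed the job in at about 26 s: the mould stands still and untouched about 10 mm from the banding wheel's centre (limit 25 mm), and had done so for about 7 s; `close_job` gave no verdict.

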